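Clear, unlock and present the shackle of a parts case

TASK

First take the two tins off the lid of the locked case and stack them squarely, one on the other, on the tin that stands on the bench, making a straight column of three. Then turn the lock's dial click by click until the gap in its scalloped rim stands at the shackle's tab, pull the shackle straight up out of its holes, and finish holding it up still and upright in the gripper, legs down, about a hand's width clear of the case and touching nothing else. Leave the column standing and do not push the other things about.

Things in the scene. Friction and masses are not known exactly. Their poses are not given: they have to be found in the camera images.
- case: locked grey steel case fixed to the bench, 270 (x) x 300 (y) x 60 mm high, origin under its centre. Front half (-x) is a ledge, its top at z 60 mm, with a bare metal lock plate on it (x -125 to -15, y -50 to 105, top at z 80) carrying the dial, the shackle and a small pawl block (to z 98). Rear half (x 0 to 135) is the closed lid, top at z 66, with both tins side by side along y
- dial (a joint): dial angle, rad: 0 = unlocked (rim gap faces the case's -y, over the shackle's tab); positive is anticlockwise from above, so a positive reading is undone clockwise. Starts at about 1 to 2.1, stops at -0.6 and 2.6. A sprung pawl clicks every 0.52 rad (one click at 0), under 0.2 N m, and centres the dial if let go within 0.15 rad of a click. Shackle comes free only within about 0.1 rad of 0
- dial_grip (a point): point on the dial's upright axis (case x -70, y 40, z 122 mm) where its grip bar is taken. Black wheel 86 mm across, 8 thick, top at case z 98, with 11 scallops and one missing (the gap); on it stands a bar 40 long x 14 thick up to case z 133. The bar lies along the case's x at reading 0 and turns with the dial (yaw = case yaw + reading)
- shackle: loose steel U, legs down, 0.13 kg, 79 mm high; origin midway between the leg ends, z up. Two 8 mm legs 48 mm apart along its x, in loose holes 17 mm deep in the lock plate. A yoke (58 x 10, z 17 to 25) rests on the plate; its 12 mm wide tab reaches 27 mm along +y under the dial's rim and blocks it unless the gap is there. Starts at case x -70, y -22, z 63, same yaw as the case
- shackle_bar (a point): middle of the shackle's upper cross bar (axis of the 8 mm round bar), 75 mm above the shackle's origin; the bar runs along the shackle's x, straight for 36 mm. The dial's grip bar is 62 mm away towards +y: do not open the fingers beyond about 50 mm when reaching down here
- tin_a: closed flat parts tin of bare aluminium, 90 (its x) x 56 (its y) x 40 mm high, about 0.15 to 0.3 kg; origin at the centre of its underside, z up. On the lid at the start, on one side; same as tin_b, either may go first.
- tin_b: closed flat parts tin of bare aluminium, 90 (its x) x 56 (its y) x 40 mm high, about 0.15 to 0.3 kg; origin at the centre of its underside, z up. On the lid at the start, on the other side.
- base_tin: the same shape of tin (90 x 56 x 40 mm), heavier, about 0.6 kg, standing on the bench to the left of the case: the foot of the column; origin at the centre of its underside
- jar: closed glass jar, 60 mm across, 75 high, on the bench near the foot of the column; leave it. Origin under its centre
- spool: steel spool 44 mm across, 28 high, on the case's ledge at the far -y side of the lock; leave it
- meter: yellow hand meter lying on the bench to the right, 150 x 80 x 40 mm; leave it
- driver: screwdriver lying on the bench to the right; leave it
- spray: upright can 52 mm across, 150 high, far side of the bench; leave it
- cup: white cup 70 mm across, 80 high, far side of the bench; leave it
Things that resemble listed ones, but are neither listed nor needed, are in the scene too. Leave any blue look-alike of the tin_b alone.

How it is judged:
On the way, in this order (a step that is already met when the one before it is completed fails the run):
1. both tins stand squarely on the column, let go (((x of tin_a in the frame of base_tin between -0.01 and 0.01 m and y of tin_a in the frame of base_tin between -0.01 and 0.01 m and z of tin_a in the frame of base_tin between 0.036 and 0.044 m and angle between the x axis of tin_a and the x axis of base_tin, either way round below 0.15 rad and x of tin_b in the frame of tin_a between -0.01 and 0.01 m and y of tin_b in the frame of tin_a between -0.01 and 0.01 m and z of tin_b in the frame of tin_a between 0.036 and 0.044 m and angle between the x axis of tin_b and the x axis of tin_a, either way round below 0.15 rad) or (x of tin_b in the frame of base_tin between -0.01 and 0.01 m and y of tin_b in the frame of base_tin between -0.01 and 0.01 m and z of tin_b in the frame of base_tin between 0.036 and 0.044 m and angle between the x axis of tin_b and the x axis of base_tin, either way round below 0.15 rad and x of tin_a in the frame of tin_b between -0.01 and 0.01 m and y of tin_a in the frame of tin_b between -0.01 and 0.01 m and z of tin_a in the frame of tin_b between 0.036 and 0.044 m and angle between the x axis of tin_a and the x axis of tin_b, either way round below 0.15 rad)) and contact force between the fingers and tin_a below 0.1 N and contact force between the fingers and tin_b below 0.1 N and linear speed of each of tin_a, tin_b below 0.02 m/s), for 0.2 s.
2. the dial's gap stands at the shackle's tab (value of joint dial between -0.13 and 0.13 rad), for 0.2 s.
At the end, for the whole second after the job is handed in: The three tins form a column, each within 10 mm and 0.15 rad of the one below, let go and at rest; the shackle is held in the fingers, still, within 0.35 rad of upright, its leg ends more than 120 mm above the bench (54 mm above the lid), touching neither the case nor the other things (all of step 1 and height (world z) of shackle above 0.12 m and angle between shackle's own z axis and vertical below 0.35 rad and linear speed of shackle below 0.03 m/s and contact force between the fingers and shackle above 1 N and contact force between shackle and case below 0.1 N and contact force between shackle and tin_a below 0.1 N and contact force between shackle and tin_b below 0.1 N and contact force between shackle and jar below 0.1 N and contact force between shackle and spool below 0.1 N and contact force between shackle and meter below 0.1 N and contact force between shackle and driver below 0.1 N and contact force between shackle and spray below 0.1 N and contact force between shackle and cup below 0.1 N); the arm keeps its last pose, push and grip.
It fails at once if a thing that was to be left alone (jar, spool, meter, screwdriver, can, cup, foot of the column) is pushed more than 40 mm (distance of any of jar, spool, meter, driver, spray, cup, base_tin from where it was at the start of the episode above 0.04 m).
It also fails if it takes over 72 s, if anything falls off the work surface, if the arm or the gripper's body presses on something with over 40 N, if the wrist force passes 120 N, or if a joint passes its speed limit or range.

ROBOT

A 6-joint arm with a two-finger parallel gripper is mounted at the origin on the work surface. World frame = base frame: x ahead of the robot, y to its left, z up, the work surface at z = 0. Lengths are in m, angles in rad, forces in N, time in s.
With the tool pointing down it reaches from about 0.35 to 0.95 m from the base axis. Payload 17.4 kg.
Tool frame: the origin (TCP) lies at the very end of the fingers, on their centre line; the grasp point (between the pads) lies robot.hold_point_z behind it (robot.hold_point_z is the distance from the TCP to the grasp point, in m); z points along the fingers, y is the line along which they close (so a half turn about z gives the same grasp; the last joint's range is limited). The gripper opens to 93 mm and grips with 3 to 60 N. Pads are 15 mm wide; open, the fingers measure 128 mm over their backs; the gripper's body (75 mm by 188 mm) begins 65 mm behind the grasp point.
Start: joints at [1.28, 0.116, 1.442, -0, 1.584, -0.038], TCP at [0.169, 0.654, 0.219] pointing down, gripper open.
Joint ranges: [-2.83, 2.83], [-0.83, 2.19], [0.07, 2.5], [-1.14, 4.28], [0.01, 3], [-2.97, 2.97]. Speed limits (rad/s): [1.89, 1.89, 2.22, 3.14, 3.14, 3.14].

INTERFACE

Orientations are given as a rotation vector (axis times angle).
In Python, from rig import read_state, get_image, robot gives the robot as it stands.
- The arm moves only by the tool drive_tool, never from a script. Its argument "steps" is a list of rows, each a list of 7 numbers: the shift along the world's x, y, z in m, then the turn, a rotation vector about the world's x, y, z in rad, then the closure, from -1 (fully open) to 1 (shut). In form: [[tx, ty, tz, rx, ry, rz, gripper], ...]. A call has 1 to 8 rows; each row shifts and turns the commanded pose from where the row before left it; what a row does not reach is not made up. A row lasts 1/12 s, in which the tool goes at most 41.7 mm and 7.16 degrees, less where a joint would pass 70% of its speed; a pose out of reach is approached as far as the arm can. A call is refused whole if a number of a shift passes 0.0417 or a number of a turn 0.125, either way. A call with a gripper value outside its range is refused whole. The fingers move at their own pace and stop on an object; "grip_force" is the grip in N (left out, the last holds). Time passes only in rows, so rows that do not move let the fingers close. It gives the time, the measured TCP pose, the force, the opening and the grip force at its end, in the units of the state.
- read_state(): the state, without advancing time (a new reading comes with each control period).
- get_image(name): name is "side" or "top" or "wrist"; returns a dict with "frame" (420x560x3 uint8, blue, green, red), "K" (3x3 intrinsics, pixels), "xyz" and "rotation" of the camera in the world. Camera axes: x right, y down, z forward; pixel columns grow to the right and rows downward; lengths in m; the calibration is good to about 2 mm. A picture is of the moment at which its call begins. There is no depth.
- robot.finish_job(): hands the job in; it is judged then, once.
The state is a dict: "time_s": time; "joint_pos": joint angles; "joint_vel": joint speeds; "effort": joint torques, N m; "eef_pos": TCP position; "ee_rot": TCP orientation; "contact_force": force on the tool from outside, world axes, zero at the start; "ft_torque": the same for the moment, N m; "grip_width": finger opening in m; "finger_force": force on a finger pad.
Only numpy, scipy, OpenCV 4.12 (cv2) and the standard library are available. Lean on these libraries where they do the work, as an engineer would, in place of code of your own. Each camera call takes 0.05 s, during which the arm holds its last target. There are 200 camera calls.

## Working session

There is one attempt and no reset: what is moved stays moved. The work goes in short steps, Python scripts to look and compute and a tool call to move; the robot and the scene stay as the last step left them, time stands still between calls to the robot, and variables do not carry over. Pictures are saved under pics/ and viewed, at most 10 in all, crops included, and the job is handed in when it is done.

Besides the shell and the picture viewer there is one more tool, called after "Request:" as name(argument=value, ...) on one line, values as JSON. drive_tool: Moves the arm, as the interface text tells. Its arguments: {"type":"object","properties":{"steps":{"type":"array"},"grip_force":{"type":"number"}},"required":["steps"]}

```bash
ls; mkdir -p pics; cat > h.py <<'E'
import numpy as np, cv2
from rig import read_state, get_image, robot
def ray(im,u,v):
    d=np.array(im["rotation"])@np.linalg.inv(np.array(im["K"]))@np.array([u,v,1.0]); return np.array(im["xyz"]),d
def onz(im,u,v,z):
    o,d=ray(im,u,v); return o+d*(z-o[2])/d[2]
def proj(im,p):
    c=np.array(im["K"])@np.array(im["rotation"]).T@(np.array(p)-np.array(im["xyz"])); return c[:2]/c[2]
E
python3 - <<'E'
from h import *
import pickle
s=read_state(); print(s, robot.hold_point_z)
ims={n:get_image(n) for n in("top","side","wrist")}
pickle.dump(ims,open("ims0.pkl","wb"))
for n,i in ims.items(): print(n,np.round(i["K"],1).tolist(),np.round(i["xyz"],3),np.round(i["rotation"],3).tolist())
cv2.imwrite("pics/top0.png",cv2.resize(ims["top"]["frame"],(800,600),interpolation=cv2.INTER_CUBIC))
cv2.imwrite("pics/side0.png",cv2.resize(ims["side"]["frame"],(800,600),interpolation=cv2.INTER_CUBIC))
E
```

```text
pics
{'time_s': 0.0, 'joint_pos': array([ 1.28019744e+00,  1.16521057e-01,  1.44227891e+00, -1.05111819e-05,
        1.58395332e+00, -3.77967092e-02]), 'joint_vel': array([ 2.36819221e-03, -7.70696732e-04,  1.09232384e-05, -3.99050406e-05,
        1.28037522e-03, -1.31998570e-03]), 'effort': array([-5.24157895e-04, -7.21233916e+01, -6.22632480e+01,  7.79973390e-02,
        2.35612906e-02, -2.83904859e-05]), 'eef_pos': array([0.16878374, 0.65335725, 0.21787305]), 'ee_rot': array([-3.96021679e-01, -3.11635061e+00,  1.80118474e-03]), 'contact_force': array([ 0.72853135, -0.33221567,  0.22727686]), 'ft_torque': array([ 0.04263253, -0.03656448,  0.00438991]), 'finger_force': 0.0, 'grip_width': 0.09315365935840493} 0.0188
top [[400.4, 0.0, 278.7], [0.0, 400.4, 220.4], [0.0, 0.0, 1.0]] [ 0.461 -0.066  1.228] [-2.158, 2.172, -0.147]
side [[452.6, 0.0, 281.9], [0.0, 452.6, 209.2], [0.0, 0.0, 1.0]] [ 0.544 -0.855  0.96 ] [-2.406, 0.124, -0.036]
wrist [[335.3, 0.0, 275.5], [0.0, 335.3, 205.5], [0.0, 0.0, 1.0]] [0.098 0.672 0.384] [2.308, 1.786, 0.239]
```

```bash
sed -i 's/np.array(im\["rotation"\])/cv2.Rodrigues(np.array(im["rotation"],float))[0]/g' h.py; cat h.py | head -8
```

```text
import numpy as np, cv2
from rig import read_state, get_image, robot
def ray(im,u,v):
    d=cv2.Rodrigues(np.array(im["rotation"],float))[0]@np.linalg.inv(np.array(im["K"]))@np.array([u,v,1.0]); return np.array(im["xyz"]),d
def onz(im,u,v,z):
    o,d=ray(im,u,v); return o+d*(z-o[2])/d[2]
def proj(im,p):
    c=np.array(im["K"])@cv2.Rodrigues(np.array(im["rotation"],float))[0].T@(np.array(p)-np.array(im["xyz"])); return c[:2]/c[2]
```

View pics/top0.png

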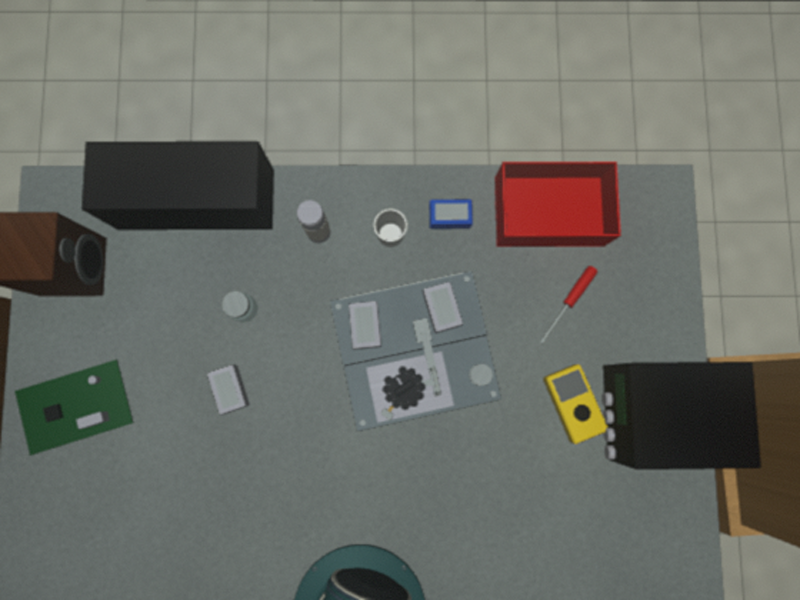

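View pics/side0.png

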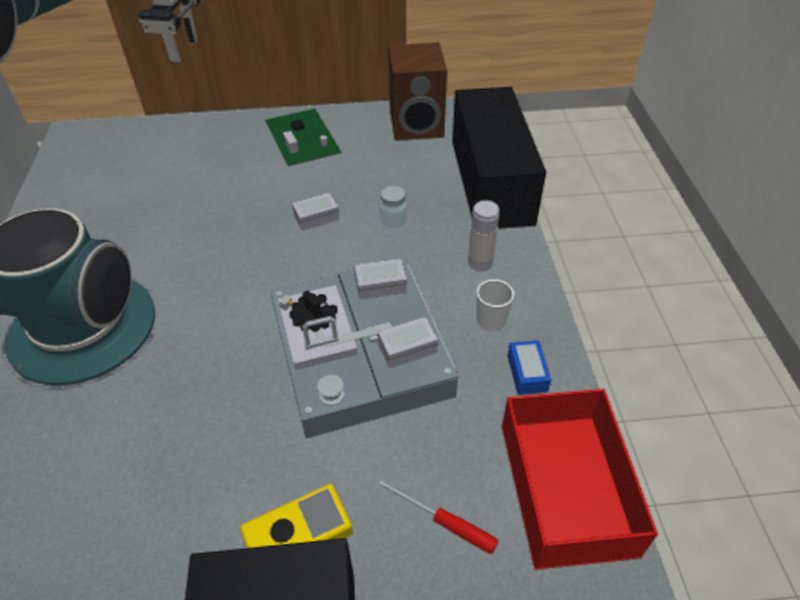

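```bash
python3 - <<'E'
from h import *
import pickle
ims=pickle.load(open("ims0.pkl","rb"))
for n in("top","side","wrist"):
    i=ims[n]; print(n,cv2.Rodrigues(np.array(i["rotation"]))[0].round(2).tolist())
    for p in([0,0,0],[.169,.654,.219],[.5,0,0],[.5,.3,0]): print(p,proj(i,p).round()*800/560)
t=ims["top"]["frame"]; g=t[180:310,140:360]
cv2.imwrite("pics/topc.png",cv2.resize(g,(792,468),interpolation=cv2.INTER_CUBIC))
E
```

```text
top [[-0.01, -0.99, 0.12], [-1.0, 0.01, -0.01], [0.01, -0.12, -0.99]]
[0, 0, 0] [358.57142857 612.85714286]
[0.169, 0.654, 0.219] [-40.         564.28571429]
[0.5, 0, 0] [358.57142857 365.71428571]
[0.5, 0.3, 0] [218.57142857 367.14285714]
side [[1.0, -0.08, 0.06], [-0.1, -0.74, 0.67], [-0.01, -0.67, -0.74]]
[0, 0, 0] [ 82.85714286 327.14285714]
[0.169, 0.654, 0.219] [184.28571429  50.        ]
[0.5, 0, 0] [341.42857143 305.71428571]
[0.5, 0.3, 0] [337.14285714 208.57142857]
wrist [[0.25, 0.93, 0.26], [0.97, -0.24, -0.07], [-0.0, 0.27, -0.96]]
[0, 0, 0] [-431.42857143  255.71428571]
[0.169, 0.654, 0.219] [395.71428571 364.28571429]
[0.5, 0, 0] [-111.42857143  695.71428571]
[0.5, 0.3, 0] [145.71428571 641.42857143]
```

View pics/topc.png

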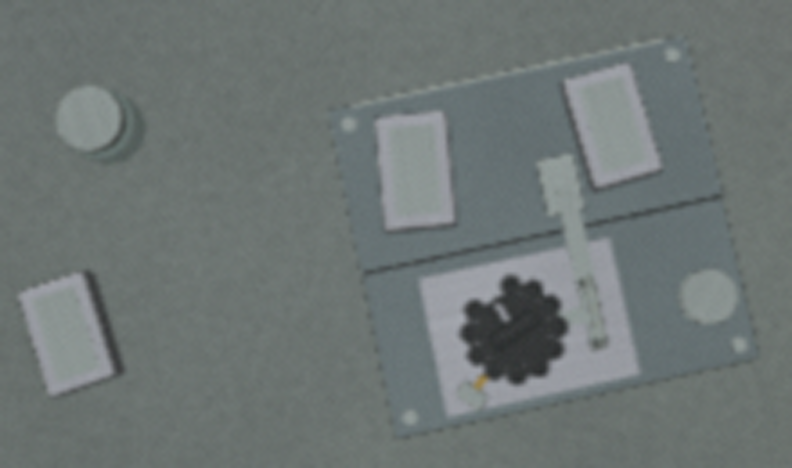

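```bash
cat >> h.py <<'E'
def rects(im,mask,z,amin,amax):
    out=[]
    cs,_=cv2.findContours(mask.astype(np.uint8)*255,cv2.RETR_EXTERNAL,cv2.CHAIN_APPROX_NONE)
    for c in cs:
        c=cv2.convexHull(c); p=np.array([onz(im,u,v,z)[:2] for u,v in c[:,0].astype(float)],np.float32)
        if len(p)<4: continue
        (x,y),(w,h),a=cv2.minAreaRect(p)
        if amin<w*h<amax:
            m=cv2.moments(p.reshape(-1,1,2))
            if w<h: a+=90;w,h=h,w
            a=(a+90)%180-90
            out.append((round(x,4),round(y,4),round(m['m10']/m['m00'],4),round(m['m01']/m['m00'],4),round(w,4),round(h,4),round(np.deg2rad(a),3),tuple(np.round(c[:,0].mean(0)))))
    return out
E
python3 - <<'E'
from h import *
import pickle
ims=pickle.load(open("ims0.pkl","rb"))
im=ims["top"];f=im["frame"].astype(int)
for (v,u) in [(227,255),(212,255),(235,277),(270,160),(300,290),(262,268),(210,280)]: print(v,u,f[v,u])
d=f[...,2]-f[...,1]
for t in(-2,1):
  m=cv2.morphologyEx(((d>t)&(f[...,2]>110)).astype(np.uint8),cv2.MORPH_OPEN,np.ones((2,2)))
  for z in(.106,.04): print(t,z); [print(r) for r in rects(im,m,z,.003,.03)]
E
```

```text
227 255 [148 151 141]
212 255 [159 152 149]
235 277 [116 113 102]
270 160 [145 148 138]
300 290 [110 113 105]
262 268 [168 162 159]
210 280 [113 110  99]
-2 0.106
(0.0819, -0.7921, 0.0816, -0.7929, 0.0745, 0.0513, np.float64(1.559), (np.float64(545.0), np.float64(407.0)))
(0.1425, -0.7706, 0.1393, -0.7705, 0.082, 0.0499, np.float64(-1.269), (np.float64(532.0), np.float64(386.0)))
(0.2149, -0.7163, 0.2055, -0.7307, 0.1477, 0.0832, np.float64(0.382), (np.float64(516.0), np.float64(362.0)))
(0.4203, -0.4319, 0.4207, -0.4313, 0.1431, 0.0772, np.float64(0.374), (np.float64(406.0), np.float64(282.0)))
(0.5478, -0.7878, 0.5401, -0.7944, 0.1806, 0.0937, np.float64(1.564), (np.float64(527.0), np.float64(239.0)))
(0.6786, -0.8666, 0.6763, -0.8589, 0.1079, 0.0552, np.float64(-0.826), (np.float64(551.0), np.float64(190.0)))
(0.826, -0.7902, 0.8209, -0.7942, 0.1071, 0.0618, np.float64(1.449), (np.float64(520.0), np.float64(143.0)))
(0.9195, -0.8155, 0.9273, -0.817, 0.0933, 0.0572, np.float64(1.215), (np.float64(526.0), np.float64(108.0)))
(1.1386, -0.8341, 1.1371, -0.8403, 0.1105, 0.0901, np.floa
[... 2215 characters left out ...]
(465.0), np.float64(36.0)))
(1.2842, -0.6809, 1.2846, -0.6767, 0.1011, 0.0563, np.float64(-1.473), (np.float64(461.0), np.float64(10.0)))
(1.2819, -0.5233, 1.2813, -0.5233, 0.0711, 0.0653, np.float64(-1.483), (np.float64(415.0), np.float64(12.0)))
1 0.106
(0.2303, -0.7409, 0.2205, -0.7339, 0.1275, 0.0598, np.float64(0.052), (np.float64(517.0), np.float64(353.0)))
(0.4201, -0.4314, 0.4202, -0.431, 0.1427, 0.0761, np.float64(0.375), (np.float64(406.0), np.float64(284.0)))
1 0.04
(0.2168, -0.7806, 0.2064, -0.7732, 0.135, 0.0634, np.float64(0.052), (np.float64(517.0), np.float64(353.0)))
(0.4177, -0.4528, 0.4179, -0.4525, 0.1511, 0.0805, np.float64(0.375), (np.float64(406.0), np.float64(284.0)))
```

```bash
python3 - <<'E'
from h import *
import pickle
im=pickle.load(open("ims0.pkl","rb"))["top"]
roi=np.zeros((420,560),bool); roi[180:310,140:360]=1
for t in (128,134,140):
  m=(im["frame"].min(2)>t-6)&roi
  for z,l,h in((.106,.003,.0075),(.04,.003,.0075),(.08,.012,.025)): print(t,z); [print(r) for r in rects(im,m,z,l,h)]
E
```

```text
128 0.106
(0.4554, 0.2534, 0.4552, 0.2535, 0.0833, 0.051, np.float64(0.328), (np.float64(158.0), np.float64(273.0)))
(0.58, -0.0147, 0.5801, -0.0148, 0.0885, 0.0542, np.float64(0.087), (np.float64(254.0), np.float64(226.0)))
(0.6151, -0.1703, 0.615, -0.1703, 0.088, 0.0545, np.float64(0.278), (np.float64(309.0), np.float64(216.0)))
128 0.04
(0.4551, 0.2722, 0.4549, 0.2723, 0.0882, 0.054, np.float64(0.328), (np.float64(158.0), np.float64(273.0)))
(0.5871, -0.0117, 0.5871, -0.0118, 0.0937, 0.0574, np.float64(0.087), (np.float64(254.0), np.float64(226.0)))
(0.6242, -0.1764, 0.6241, -0.1765, 0.0932, 0.0577, np.float64(0.278), (np.float64(309.0), np.float64(216.0)))
128 0.08
134 0.106
(0.4551, 0.2534, 0.455, 0.2535, 0.0821, 0.0504, np.float64(0.328), (np.float64(157.0), np.float64(273.0)))
(0.58, -0.015, 0.5801, -0.0149, 0.0874, 0.0537, np.float64(0.093), (np.float64(254.0), np.float64(226.0)))
(0.6152, -0.1704, 0.6154, -0.1702, 0.0872, 0.0537, np.float64(0.283), (np.float64(310.0), np.float64(212.0)))
134 0.04
(0.4548, 0.2722, 0.4546, 0.2724, 0.0869, 0.0534, np.float64(0.328), (np.float64
[... 240 characters left out ...]
12.0)))
134 0.08
140 0.106
(0.4555, 0.2537, 0.4554, 0.2537, 0.0812, 0.0497, np.float64(0.328), (np.float64(159.0), np.float64(269.0)))
(0.5802, -0.0146, 0.5805, -0.0148, 0.0867, 0.0534, np.float64(0.087), (np.float64(255.0), np.float64(226.0)))
(0.6153, -0.1704, 0.6155, -0.1704, 0.0862, 0.0525, np.float64(0.278), (np.float64(312.0), np.float64(214.0)))
140 0.04
(0.4552, 0.2725, 0.4551, 0.2725, 0.0859, 0.0527, np.float64(0.328), (np.float64(159.0), np.float64(269.0)))
(0.5872, -0.0116, 0.5876, -0.0118, 0.0918, 0.0566, np.float64(0.087), (np.float64(255.0), np.float64(226.0)))
(0.6244, -0.1765, 0.6246, -0.1765, 0.0912, 0.0556, np.float64(0.278), (np.float64(312.0), np.float64(214.0)))
140 0.08
```

Request:
drive_tool(steps=[[0.0205, -0.0334, 0, 0, 0, 0.017, -1], [0.0205, -0.0334, 0, 0, 0, 0.017, -1], [0.0205, -0.0334, 0, 0, 0, 0.017, -1], [0.0205, -0.0334, 0, 0, 0, 0.017, -1], [0.0205, -0.0334, 0, 0, 0, 0.017, -1], [0.0205, -0.0334, 0, 0, 0, 0.017, -1], [0.0205, -0.0334, 0, 0, 0, 0.017, -1], [0.0205, -0.0334, 0, 0, 0, 0.017, -1]])

```text
time_s: 0.82
eef_pos: [0.3333, 0.3846, 0.2186]
ee_rot: [0.181, 3.136, 0.0]
contact_force: [0.4, 0.4, -0.4]
grip_width: 0.0931
finger_force: 0.0
```

Request:
drive_tool(steps=[[0.0205, -0.0334, 0, 0, 0, 0.017, -0.6], [0.0205, -0.0334, 0, 0, 0, 0.017, -0.6], [0.0205, -0.0334, 0, 0, 0, 0.017, -0.6], [0.0205, -0.0334, 0, 0, 0, 0.017, -0.6], [0.0205, -0.0334, 0, 0, 0, 0.017, -0.6], [0.0205, -0.0334, 0, 0, 0, 0.017, -0.6], [0.0205, -0.0334, 0, 0, 0, 0.017, -0.6], [0.0205, -0.0334, 0, 0, 0, 0.017, -0.6]])

```text
time_s: 1.48
eef_pos: [0.4974, 0.1172, 0.2187]
ee_rot: [-0.031, 3.141, 0.0]
contact_force: [0.1, 0.4, 0.2]
grip_width: 0.0742
finger_force: 0.0
```

Request:
drive_tool(steps=[[0.0207, -0.033, 0, 0, 0, 0.0175, -0.6], [0.0207, -0.033, 0, 0, 0, 0.0175, -0.6], [0.0207, -0.033, 0, 0, 0, 0.0175, -0.6], [0.0207, -0.033, 0, 0, 0, 0.0175, -0.6], [0, 0, 0, 0, 0, 0, -0.6], [0, 0, 0, 0, 0, 0, -0.6]])

```text
time_s: 1.98
eef_pos: [0.5799, -0.0143, 0.2178]
ee_rot: [0.136, -3.137, -0.0]
contact_force: [-0.2, 0.9, 0.1]
grip_width: 0.0742
finger_force: 0.0
```

```bash
python3 - <<'E'
from h import *
import pickle
im=get_image("wrist"); pickle.dump(im,open("w1.pkl","wb")); cv2.imwrite("pics/w1.png",im["frame"])
print(np.round(im["xyz"],3), read_state()["eef_pos"])
for t in (128,140,150):
  m=(im["frame"].min(2)>t-6)
  m=cv2.morphologyEx(m.astype(np.uint8),cv2.MORPH_OPEN,np.ones((5,5)))
  for z,l,h in((.106,.003,.0075),(.08,.012,.025)): print(t,z); [print(r) for r in rects(im,m,z,l,h)]
E
```

```text
[ 0.507 -0.021  0.384] [ 0.5795403  -0.01319028  0.21814419]
128 0.106
(0.6144, -0.1705, 0.6137, -0.1705, 0.089, 0.0556, np.float64(0.277), (np.float64(90.0), np.float64(223.0)))
(0.5821, -0.0154, 0.5812, -0.0153, 0.0925, 0.0551, np.float64(0.089), (np.float64(277.0), np.float64(202.0)))
128 0.08
(0.5048, -0.0866, 0.503, -0.0961, 0.1803, 0.1159, np.float64(-1.032), (np.float64(185.0), np.float64(98.0)))
140 0.106
(0.6144, -0.1705, 0.6136, -0.1704, 0.0881, 0.0547, np.float64(0.277), (np.float64(94.0), np.float64(224.0)))
(0.5797, -0.0157, 0.5797, -0.0158, 0.0877, 0.0541, np.float64(0.09), (np.float64(277.0), np.float64(201.0)))
140 0.08
(0.5047, -0.0868, 0.5028, -0.0963, 0.1791, 0.1155, np.float64(-1.032), (np.float64(182.0), np.float64(102.0)))
150 0.106
(0.6143, -0.1705, 0.6134, -0.1705, 0.0873, 0.054, np.float64(0.277), (np.float64(99.0), np.float64(228.0)))
(0.5797, -0.0156, 0.5798, -0.0156, 0.0859, 0.0534, np.float64(0.088), (np.float64(272.0), np.float64(212.0)))
150 0.08
(0.5043, -0.0865, 0.5025, -0.0961, 0.1786, 0.1146, np.float64(-1.028), (np.float64(188.0), np.float64(102.0)))
```

View pics/w1.png

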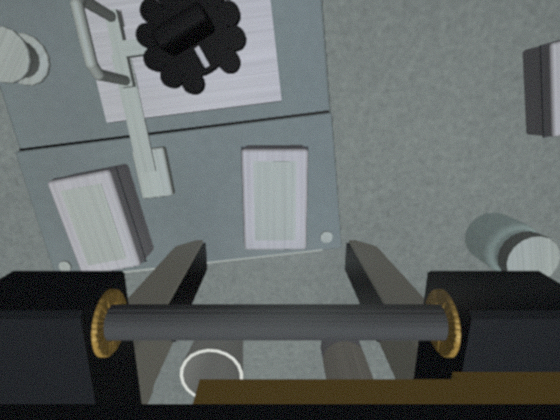

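Request:
drive_tool(steps=[[0, -0.001, -0.036, 0, 0, 0, -0.6], [0, 0, -0.036, 0, 0, 0, -0.6], [0, 0, -0.036, 0, 0, 0, -0.6], [0, 0, -0.034, 0, 0, 0, -0.6], [0, 0, 0, 0, 0, 0, 0.2], [0, 0, 0, 0, 0, 0, 0.2], [0, 0, 0, 0, 0, 0, 0.2], [0, 0, 0, 0, 0, 0, 0.2]], grip_force=25)

```text
time_s: 2.7
eef_pos: [0.5807, -0.0135, 0.0795]
ee_rot: [-0.141, 3.135, -0.001]
contact_force: [-0.3, 0.3, -0.9]
grip_width: 0.0559
finger_force: 25.0
```

Request:
drive_tool(steps=[[0, 0, 0.02, 0, 0, 0, 0.2], [0, 0, 0.033, 0, 0, 0, 0.2], [0, 0, 0.033, 0, 0, 0, 0.2], [-0.01, 0.02, 0.02, 0, 0, 0.02, 0.2], [-0.0155, 0.036, 0, 0, 0, 0.03, 0.2], [-0.0155, 0.036, 0, 0, 0, 0.03, 0.2], [-0.0155, 0.036, 0, 0, 0, 0.03, 0.2], [-0.0155, 0.036, 0, 0, 0, 0.03, 0.2]])

```text
time_s: 3.37
eef_pos: [0.507, 0.1516, 0.1851]
ee_rot: [-0.36, 3.118, 0.001]
contact_force: [0.2, 0.2, -2.5]
grip_width: 0.0554
finger_force: 25.0
```

Request:
drive_tool(steps=[[-0.0155, 0.036, 0, 0, 0, 0.03, 0.2], [-0.0155, 0.036, 0, 0, 0, 0.03, 0.2], [-0.0155, 0.036, 0, 0, 0, 0.03, 0.2], [-0.006, 0.013, -0.02, 0, 0, 0.008, 0.2], [0, 0, 0, 0, 0, 0, 0.2], [0, 0, 0, 0, 0, 0, 0.2]])

```text
time_s: 3.87
eef_pos: [0.4547, 0.2717, 0.1637]
ee_rot: [-0.514, 3.099, 0.0]
contact_force: [-0.1, -0.6, -1.4]
grip_width: 0.0558
finger_force: 25.0
```

```bash
python3 - <<'E'
from h import *
import pickle
s=read_state();print(s["eef_pos"],s["ee_rot"])
im=get_image("top"); pickle.dump(im,open("t1.pkl","wb"))
roi=np.zeros((420,560),bool); roi[180:310,140:360]=1
w=get_image("wrist"); cv2.imwrite("pics/w2.png",w["frame"]); pickle.dump(w,open("w2.pkl","wb"))
E
```

```text
[0.45473446 0.27173554 0.16369191] [-5.14244650e-01  3.09851004e+00  4.80410274e-05]
```

View pics/w2.png

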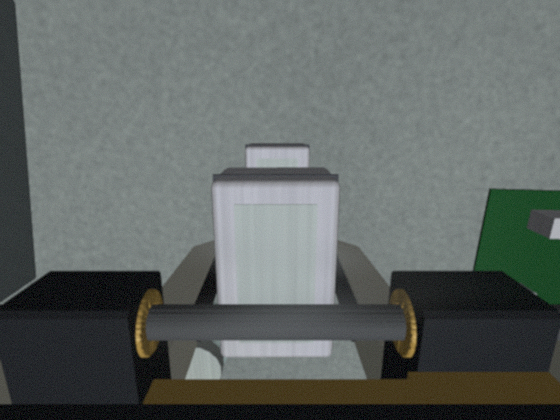

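```bash
python3 - <<'E'
from h import *
import pickle
w=pickle.load(open("w2.pkl","rb")); g=w["frame"].min(2).astype(int)
print(g[138:180:1,277].tolist()); print(g[150,238:320].tolist()); print(g[185,205:225].tolist(), g[185,325:350].tolist())
for v in(145,147): print(v,onz(w,246,v,.04),onz(w,309,v,.04), "mid",onz(w,277.5,v,.04))
for v in(180,183): print(v,onz(w,214,v,.190),onz(w,337,v,.190),onz(w,275.5,v,.190))
E
```

```text
[125, 127, 126, 128, 118, 90, 67, 74, 90, 121, 151, 168, 173, 176, 175, 169, 178, 175, 174, 175, 171, 166, 163, 164, 164, 164, 165, 169, 156, 122, 83, 76, 74, 79, 74, 69, 64, 68, 79, 78, 78, 77]
[121, 127, 122, 125, 123, 126, 121, 130, 148, 163, 178, 175, 173, 171, 172, 173, 174, 179, 179, 176, 174, 177, 173, 172, 181, 185, 179, 176, 179, 180, 177, 178, 172, 172, 172, 176, 175, 171, 175, 173, 175, 175, 177, 173, 172, 171, 172, 169, 169, 171, 173, 179, 180, 177, 171, 174, 170, 176, 173, 175, 178, 173, 174, 175, 177, 171, 174, 179, 171, 163, 148, 120, 121, 121, 123, 122, 121, 119, 120, 120, 116, 116]
[121, 125, 126, 123, 129, 123, 116, 121, 137, 145, 148, 149, 159, 161, 160, 159, 151, 157, 150, 145] [156, 158, 158, 154, 156, 159, 154, 162, 158, 160, 152, 151, 142, 132, 113, 116, 119, 122, 115, 120, 117, 119, 116, 119, 121]
145 [0.41936877 0.23145646 0.04      ] [0.40209407 0.28249136 0.04      ] mid [0.41073095 0.25697531 0.04      ]
147 [0.42098525 0.23196152 0.04      ] [0.40368318 0.28307671 0.04      ] mid [0.41233374 0.25752051 0.04      ]
180 [0.42052086 0.23101171 0.19      ] [0.40376404 0.28050659 0.19      ] [0.41214153 0.25576186 0.19      ]
183 [0.42177113 0.23136773 0.19      ] [0.40497332 0.28098281 0.19      ] [0.4133713 0.256178  0.19     ]
```

Request:
drive_tool(steps=[[0, 0.001, -0.036, 0, 0, 0, 0.2], [0, 0, -0.036, 0, 0, 0, 0.2], [0, 0, -0.022, 0, 0, 0, 0.2], [0, 0, -0.01, 0, 0, 0, 0.2], [0, 0, -0.005, 0, 0, 0, 0.2], [0, 0, 0, 0, 0, 0, 0.2], [0, 0, 0, 0, 0, 0, 0.2]])

```text
time_s: 4.55
eef_pos: [0.4562, 0.2722, 0.0555]
ee_rot: [-0.51, 3.098, 0.001]
contact_force: [0.3, -0.0, -1.5]
grip_width: 0.0558
finger_force: 25.0
```

Request:
drive_tool(steps=[[-0.0005, 0, -0.0015, 0, 0, 0, 0.2], [0, 0, -0.0005, 0, 0, 0, 0.2], [0, 0, 0, 0, 0, 0, 0.2], [0, 0, 0, 0, 0, 0, -0.5], [0, 0, 0, 0, 0, 0, -0.6], [0, 0, 0, 0, 0, 0, -0.6], [0, 0, 0.02, 0, 0, 0, -0.6], [0, 0, 0.036, 0, 0, 0, -0.6]])

```text
time_s: 5.22
eef_pos: [0.453, 0.2713, 0.1047]
ee_rot: [0.511, -3.094, 0.003]
contact_force: [0.8, -0.6, -0.6]
grip_width: 0.0742
finger_force: 0.0
```

Request:
drive_tool(steps=[[0, 0, 0.04, 0, 0, 0, -0.6], [0, 0, 0.036, 0, 0, 0, -0.6], [0.014, -0.0367, 0.02, 0, 0, -0.004, -0.6], [0.014, -0.0367, 0, 0, 0, -0.004, -0.6], [0.014, -0.0367, 0, 0, 0, -0.004, -0.6], [0.014, -0.0367, 0, 0, 0, -0.004, -0.6], [0.014, -0.0367, 0, 0, 0, -0.004, -0.6], [0.014, -0.0367, 0, 0, 0, -0.004, -0.6]])

```text
time_s: 5.88
eef_pos: [0.5381, 0.0521, 0.2029]
ee_rot: [-0.474, 3.105, 0.0]
contact_force: [0.3, 0.3, 0.3]
grip_width: 0.0744
finger_force: 0.0
```

Request:
drive_tool(steps=[[0.014, -0.0367, 0, 0, 0, -0.004, -0.6], [0.014, -0.0367, 0, 0, 0, -0.004, -0.6], [0.014, -0.0367, 0, 0, 0, -0.004, -0.6], [0.014, -0.0367, 0, 0, 0, -0.004, -0.6], [0.014, -0.0367, 0, 0, 0, -0.004, -0.6], [0.014, -0.0367, 0, 0, 0, -0.004, -0.6], [0, 0, 0, 0, 0, 0, -0.6], [0, 0, 0, 0, 0, 0, -0.6]])

```text
time_s: 6.55
eef_pos: [0.622, -0.1678, 0.2018]
ee_rot: [0.433, -3.111, -0.001]
contact_force: [-0.2, 0.8, -0.4]
grip_width: 0.0746
finger_force: 0.0
```

```bash
python3 - <<'E'
from h import *
import pickle
s=read_state();print(s["eef_pos"],s["ee_rot"])
im=get_image("top"); pickle.dump(im,open("t2.pkl","wb"))
w=get_image("wrist");pickle.dump(w,open("w3.pkl","wb"))
roi=np.zeros((420,560),bool); roi[180:310,140:240]=1
print("col",rects(im,(im["frame"].min(2)>132)&roi,.08,.003,.0075))
m=cv2.morphologyEx((w["frame"].min(2)>136).astype(np.uint8),cv2.MORPH_OPEN,np.ones((5,5)))
print(rects(w,m,.106,.003,.0075))
m=cv2.morphologyEx((w["frame"].min(2)>120).astype(np.uint8),cv2.MORPH_OPEN,np.ones((5,5)))
cv2.imwrite("pics/w3.png",w["frame"])
E
```

```text
[ 0.62197808 -0.16783218  0.2018231 ] [ 4.33238475e-01 -3.11053211e+00 -8.38277881e-04]
col [(0.4553, 0.2723, 0.4554, 0.2721, 0.0882, 0.0543, np.float64(0.331), (np.float64(155.0), np.float64(271.0)))]
[(0.6156, -0.1707, 0.615, -0.171, 0.0896, 0.0539, np.float64(0.278), (np.float64(274.0), np.float64(195.0)))]
```

Request:
drive_tool(steps=[[0, 0, -0.036, 0, 0, 0, -0.6], [0, 0, -0.036, 0, 0, 0, -0.6], [0, 0, -0.036, 0, 0, 0, -0.6], [0, 0, -0.015, 0, 0, 0, -0.6], [0, 0, 0, 0, 0, 0, 0.2], [0, 0, 0, 0, 0, 0, 0.2], [0, 0, 0, 0, 0, 0, 0.2], [0, 0, 0, 0, 0, 0, 0.2]])

```text
time_s: 7.32
eef_pos: [0.623, -0.1663, 0.0824]
ee_rot: [-0.437, 3.108, -0.002]
contact_force: [0.6, 0.7, 6.0]
grip_width: 0.0557
finger_force: 25.0
```

Request:
drive_tool(steps=[[0, 0, 0.02, 0, 0, 0, 0.2], [0, 0, 0.035, 0, 0, 0, 0.2], [0, 0, 0.035, 0, 0, 0, 0.2], [0, 0, 0.03, 0, 0, 0, 0.2], [-0.0133, 0.0368, 0.01, 0, 0, 0.0045, 0.2], [-0.0133, 0.0368, 0, 0, 0, 0.0045, 0.2], [-0.0133, 0.0368, 0, 0, 0, 0.0045, 0.2], [-0.0133, 0.0368, 0, 0, 0, 0.0045, 0.2]])

```text
time_s: 7.98
eef_pos: [0.568, -0.0178, 0.2113]
ee_rot: [-0.464, 3.105, -0.001]
contact_force: [0.3, 0.1, -3.2]
grip_width: 0.056
finger_force: 25.0
```

Request:
drive_tool(steps=[[-0.0133, 0.0368, 0, 0, 0, 0.0045, 0.2], [-0.0133, 0.0368, 0, 0, 0, 0.0045, 0.2], [-0.0133, 0.0368, 0, 0, 0, 0.0045, 0.2], [-0.0133, 0.0368, 0, 0, 0, 0.0045, 0.2], [-0.0133, 0.0368, 0, 0, 0, 0.0045, 0.2], [-0.0133, 0.0368, 0, 0, 0, 0.0045, 0.2], [-0.0133, 0.0368, 0, 0, 0, 0.0045, 0.2], [-0.0133, 0.0368, 0, 0, 0, 0.0045, 0.2]])

```text
time_s: 8.65
eef_pos: [0.4613, 0.2771, 0.2113]
ee_rot: [-0.521, 3.096, 0.001]
contact_force: [0.4, -0.5, -2.7]
grip_width: 0.0561
finger_force: 25.0
```

Request:
drive_tool(steps=[[0, 0, -0.02, 0, 0, 0, 0.2], [0, 0, 0, 0, 0, 0, 0.2], [0, 0, 0, 0, 0, 0, 0.2]])

```text
time_s: 8.9
eef_pos: [0.462, 0.2752, 0.1899]
ee_rot: [0.522, -3.097, 0.001]
contact_force: [0.9, -0.3, -1.7]
grip_width: 0.0557
finger_force: 25.0
```

```bash
python3 - <<'E'
from h import *
import pickle
s=read_state();print(s["eef_pos"],s["ee_rot"],s["contact_force"])
w=get_image("wrist"); pickle.dump(w,open("w4.pkl","wb"));cv2.imwrite("pics/w4.png",w["frame"])
g=w["frame"].min(2).astype(int)
print(g[110:240:2,277].tolist())
E
```

```text
[0.46197787 0.27519181 0.18993713] [ 5.21972809e-01 -3.09748095e+00  6.89985178e-04] [ 0.93802592 -0.27917739 -1.72505579]
[118, 123, 119, 121, 118, 119, 121, 128, 125, 120, 131, 121, 85, 81, 73, 131, 165, 178, 181, 182, 147, 71, 64, 75, 74, 100, 139, 155, 169, 176, 177, 177, 177, 178, 173, 178, 175, 169, 167, 163, 166, 169, 169, 164, 164, 167, 163, 168, 167, 166, 164, 168, 166, 167, 169, 167, 165, 164, 169, 167, 168, 168, 168, 167, 166]
```

View pics/w4.png

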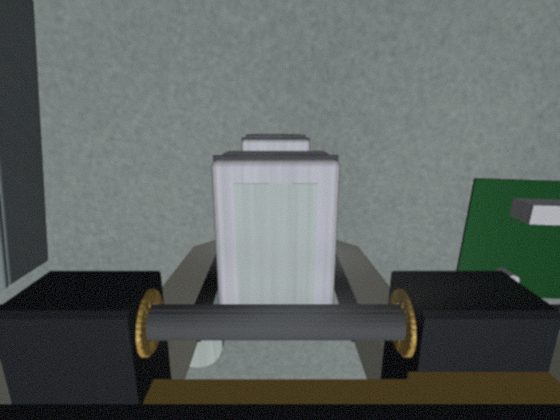

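```bash
python3 - <<'E'
from h import *
import pickle
w=pickle.load(open("w4.pkl","rb")); g=w["frame"].min(2).astype(int)
print(g[145,236:248].tolist(),g[145,302:316].tolist()); print(g[170,208:224].tolist(), g[170,328:345].tolist())
a=np.array([np.cos(.331),np.sin(.331)]);
for v in(139.5,141): p=onz(w,275.7,v,.08);print(v,p, p[:2]+.045*a)
for v in(160,162): p=onz(w,276.5,v,.2136);print(v,p,p[:2]+.045*a)
E
```

```text
[119, 123, 121, 121, 115, 115, 141, 161, 175, 181, 179, 171] [177, 172, 175, 180, 174, 165, 153, 120, 114, 119, 121, 119, 116, 118]
[122, 121, 115, 107, 127, 149, 158, 168, 173, 182, 181, 182, 177, 174, 169, 172] [168, 172, 176, 177, 180, 175, 173, 170, 156, 157, 141, 118, 116, 124, 126, 126, 122]
139.5 [0.41230662 0.25730935 0.08      ] [0.45486392 0.27193385]
141 [0.41343768 0.25770026 0.08      ] [0.45599498 0.27232476]
160 [0.41097016 0.25727664 0.2136    ] [0.45352746 0.27190114]
162 [0.41177393 0.257555   0.2136    ] [0.45433123 0.2721795 ]
```

Request:
drive_tool(steps=[[0.001, 0, -0.036, 0, 0, 0, 0.2], [0, 0, -0.033, 0, 0, 0, 0.2], [0, 0, -0.014, 0, 0, 0, 0.2], [0, 0, -0.006, 0, 0, 0, 0.2], [0, 0, -0.003, 0, 0, 0, 0.2], [0, 0, 0, 0, 0, 0, 0.2], [0, 0, 0, 0, 0, 0, 0.2]])

```text
time_s: 9.53
eef_pos: [0.4641, 0.2755, 0.0994]
ee_rot: [-0.52, 3.096, 0.001]
contact_force: [0.3, 0.6, -3.4]
grip_width: 0.0561
finger_force: 25.0
```

Request:
drive_tool(steps=[[-0.0005, 0, -0.0015, 0, 0, 0, 0.2], [0, 0, -0.0007, 0, 0, 0, 0.2], [0, 0, 0, 0, 0, 0, 0.2], [0, 0, 0, 0, 0, 0, 0.2]])

```text
time_s: 9.87
eef_pos: [0.4631, 0.2756, 0.0964]
ee_rot: [-0.521, 3.097, 0.001]
contact_force: [-1.4, -0.6, 6.6]
grip_width: 0.0557
finger_force: 25.0
```

Request:
drive_tool(steps=[[0, 0, 0, 0, 0, 0, -0.5], [0, 0, 0, 0, 0, 0, -0.6], [0, 0, 0, 0, 0, 0, -0.6], [0, 0, 0.02, 0, 0, 0, -0.6], [0, 0, 0.036, 0, 0, 0, -0.6], [0, 0, 0.04, 0, 0, 0, -0.6], [0, 0, 0.04, 0, 0, 0, -0.6], [0, -0.02, 0.03, 0, 0, 0, -0.6]])

```text
time_s: 10.53
eef_pos: [0.4627, 0.2569, 0.2645]
ee_rot: [-0.523, 3.096, 0.002]
contact_force: [1.0, 0.5, 0.3]
grip_width: 0.0743
finger_force: 0.0
```

Request:
drive_tool(steps=[[0.009, -0.04, 0, 0, 0, -0.015, -0.6], [0.009, -0.04, 0, 0, 0, -0.015, -0.6], [0.009, -0.04, 0, 0, 0, -0.015, -0.6], [0.009, -0.04, 0, 0, 0, -0.015, -0.6], [0.009, -0.04, 0, 0, 0, -0.015, -0.6], [0.009, -0.04, 0, 0, 0, -0.015, -0.6], [0.009, -0.04, 0, 0, 0, -0.015, -0.6], [0.009, -0.04, 0, 0, 0, -0.015, -0.6]])

```text
time_s: 11.2
eef_pos: [0.5347, -0.0667, 0.2614]
ee_rot: [-0.333, 3.124, -0.0]
contact_force: [0.2, 0.8, 0.0]
grip_width: 0.0745
finger_force: 0.0
```

Request:
drive_tool(steps=[[0, 0, 0, 0, 0, 0, -0.6], [0, 0, 0, 0, 0, 0, -0.6]])

```text
time_s: 11.37
eef_pos: [0.5348, -0.0664, 0.2609]
ee_rot: [0.329, -3.124, -0.0]
contact_force: [-0.4, -0.1, 1.3]
grip_width: 0.0743
finger_force: 0.0
```

```bash
python3 - <<'E'
from h import *
import pickle
s=read_state();print(s["eef_pos"],s["ee_rot"])
im=get_image("top"); pickle.dump(im,open("t3.pkl","wb"))
w=get_image("wrist");pickle.dump(w,open("w5.pkl","wb"));cv2.imwrite("pics/w5.png",w["frame"])
roi=np.zeros((420,560),bool); roi[180:310,130:240]=1
print("col",rects(im,(im["frame"].min(2)>132)&roi,.12,.003,.0075))
E
```

```text
[ 0.53480004 -0.0663905   0.2609171 ] [ 3.28967277e-01 -3.12352210e+00 -4.37796550e-04]
col [(0.4551, 0.2727, 0.4551, 0.2727, 0.0883, 0.054, np.float64(0.337), (np.float64(150.0), np.float64(276.0)))]
```

View pics/w5.png

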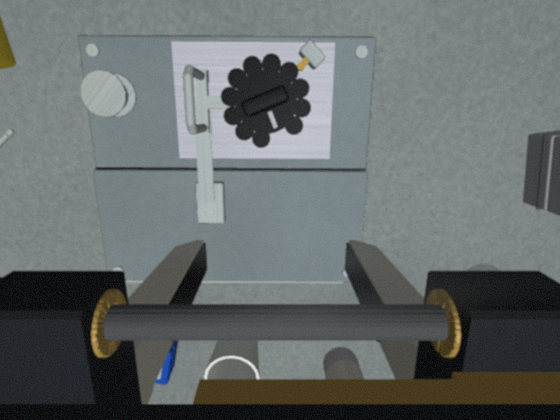

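```bash
python3 - <<'E'
from h import *
import pickle
w=pickle.load(open("w5.pkl","rb")); f=w["frame"]; g=f.min(2)
# plate corners (z .08) by right/top/bottom edges: bright lilac mask, filled hull
hsv=cv2.cvtColor(f,cv2.COLOR_BGR2HSV)
m=np.zeros(g.shape,np.uint8); m[30:165,165:345]=(g[30:165,165:345]>155)
m=cv2.morphologyEx(m,cv2.MORPH_OPEN,np.ones((3,3)))
ys,xs=np.nonzero(m); hull=cv2.convexHull(np.c_[xs,ys].astype(np.int32))
p=np.array([onz(w,u,v,.08)[:2] for u,v in hull[:,0].astype(float)],np.float32)
r=cv2.minAreaRect(p); print(r); b=cv2.boxPoints(r); print(b.round(4))
# seam line: dark row near 168 -> case x=0..; lid seam direction
pts=[(u,160+np.argmin(f[160:178,u].sum(1))) for u in list(range(110,190))+list(range(230,360))]
q=np.array([onz(w,u,v,.063)[:2] for u,v in pts],np.float32)
l=cv2.fitLine(q,cv2.DIST_HUBER,0,.01,.01).ravel(); print("seam",l, "yaw",np.arctan2(l[1],l[0])-np.pi/2)
# dial
d=np.zeros(g.shape,np.uint8); d[45:155,215:320]=(f[45:155,215:320].max(2)<75)
cs,_=cv2.findContours(d,cv2.RETR_EXTERNAL,cv2.CHAIN_APPROX_NONE); c=max(cs,key=cv2.contourArea)
(cx,cy),rad=cv2.minEnclosingCircle(c); print("dial",cx,cy,rad,onz(w,cx,cy,.094))
cv2.imwrite("pics/w5c.png",cv2.resize(f[25:175,160:360],(800,600),interpolation=cv2.INTER_CUBIC))
E
```

```text
((0.4607694745063782, -0.10384615510702133), (0.11664550006389618, 0.1551266461610794), 11.728791236877441)
[[ 0.3879 -0.0398]
 [ 0.4194 -0.1916]
 [ 0.5336 -0.1679]
 [ 0.5021 -0.016 ]]
seam [ 0.20321876 -0.97913337  0.5337527  -0.1324767 ] yaw -2.9369485
dial 265.5 100.0 46.457069396972656 [ 0.45336528 -0.09285336  0.094     ]
```

View pics/w5c.png

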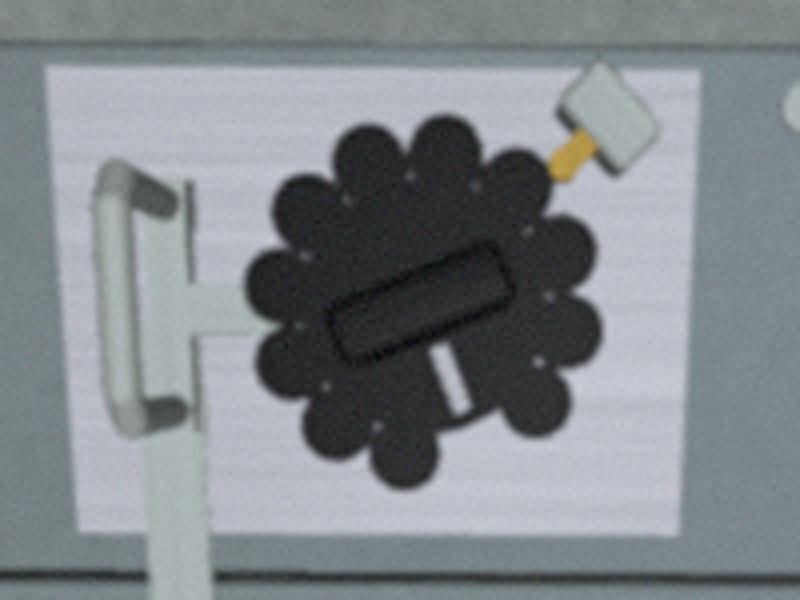

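```bash
python3 - <<'E'
from h import *
import pickle
w=pickle.load(open("w5.pkl","rb"))
P=lambda u,v,z:onz(w,160+u/4-.4,25+v/4-.4,z)[:2]
pc=np.array([P(*c,.08) for c in((47,67),(700,70),(680,533),(78,535))]); print(pc.round(4), np.linalg.norm(np.diff(pc,axis=0),axis=1))
for a,b in((0,1),(3,2)): d=pc[b]-pc[a]; print("yaw",np.arctan2(d[1],d[0])-np.pi/2)
for a,b in((0,3),(1,2)): d=pc[b]-pc[a]; print("yaw",np.arctan2(d[1],d[0]))
yaw=.205; R=np.array([[np.cos(yaw),-np.sin(yaw)],[np.sin(yaw),np.cos(yaw)]])
ctr=pc.mean(0); org=ctr-R@[-.070,.0275]; print("org",org,"dial axis",org+R@[-.07,.04],"shackle",org+R@[-.07,-.022])
bc=np.array([P(*c,.133) for c in((330,320),(490,242),(515,290),(355,362))]); print("bar ctr",bc.mean(0),np.linalg.norm(np.diff(bc,axis=0),axis=1))
for a,b in((0,1),(3,2)): d=bc[b]-bc[a]; print("bar ang",np.arctan2(d[1],d[0]), "reading",np.arctan2(d[1],d[0])-yaw)
s1,s2=P(440,345,.098),P(462,412,.098); d=s2-(org+R@[-.07,.04]); d2=s2-s1
print("gap reading",[np.arctan2(x[1],x[0])-yaw+np.pi/2 for x in(d,d2)])
for z in(.138,): 
  sb=[P(112,170,z),P(128,425,z)]; print("shackle bar",sb,np.mean(sb,0))
t=pickle.load(open("t3.pkl","rb"))
E
```

```text
[[ 0.4197 -0.1912]
 [ 0.388  -0.0399]
 [ 0.495  -0.0171]
 [ 0.528  -0.1691]] [0.15454606 0.10939632 0.15556557]
yaw 0.2062552252919998
yaw 0.21383563981230114
yaw 0.20067639951139576
yaw 0.20989479752852677
org [ 0.53180106 -0.11699539] dial axis [ 0.4551241  -0.09208265] shackle [ 0.46774527 -0.15278443]
bar ctr [ 0.45505181 -0.09169351] [0.03692955 0.010834   0.03672914]
bar ang 2.213463084563648 reading 2.008463084563648
bar ang 2.1877800961176597 reading 1.9827800961176596
gap reading [np.float64(1.931754753729683), np.float64(1.9008772457168526)]
shackle bar [array([ 0.44305118, -0.15754732]), array([ 0.49201514, -0.14719239])] [ 0.46753316 -0.15236985]
```

Request:
drive_tool(steps=[[-0.008, -0.0026, -0.005, 0, 0, -0.116, 0.1], [-0.008, -0.0026, -0.005, 0, 0, -0.116, 0.1], [-0.008, -0.0026, -0.005, 0, 0, -0.116, 0.1], [-0.008, -0.0026, -0.005, 0, 0, -0.116, 0.1], [-0.008, -0.0026, -0.005, 0, 0, -0.116, 0.1], [-0.008, -0.0026, -0.005, 0, 0, -0.116, 0.1], [-0.008, -0.0026, -0.005, 0, 0, -0.116, 0.1], [-0.008, -0.0026, -0.005, 0, 0, -0.116, 0.1]])

```text
time_s: 12.13
eef_pos: [0.4704, -0.084, 0.2213]
ee_rot: [1.104, 2.941, 0.0]
contact_force: [0.1, -0.8, -0.3]
grip_width: 0.0421
finger_force: 0.0
```

Request:
drive_tool(steps=[[-0.008, -0.0026, -0.02, 0, 0, -0.116, 0.1], [-0.008, -0.0026, -0.02, 0, 0, -0.116, 0.1], [0, 0, -0.015, 0, 0, 0, 0.1], [0, 0, 0, 0, 0, 0, 0.1], [0, 0, 0, 0, 0, 0, 0.1]])

```text
time_s: 12.55
eef_pos: [0.4547, -0.0896, 0.1665]
ee_rot: [-1.428, -2.798, -0.0]
contact_force: [-0.4, -0.2, -0.0]
grip_width: 0.0419
finger_force: 0.0
```

Request:
drive_tool(steps=[[0.0005, -0.002, -0.03, 0, 0, 0, 0.1], [0, 0, -0.025, 0, 0, 0, 0.1], [0, 0, -0.006, 0, 0, 0, 0.1], [0, 0, 0, 0, 0, 0, 0.1], [0, 0, 0, 0, 0, 0, 1], [0, 0, 0, 0, 0, 0, 1], [0, 0, 0, 0, 0, 0, 1], [0, 0, 0, 0, 0, 0, 1]], grip_force=25)

```text
time_s: 13.22
eef_pos: [0.4558, -0.0927, 0.1066]
ee_rot: [1.431, 2.795, 0.001]
contact_force: [0.2, 0.2, -0.2]
grip_width: 0.0197
finger_force: 0.0
```

Request:
drive_tool(steps=[[0, 0, -0.002, 0, 0, 0, 1], [0, 0, 0, 0, 0, 0, 1], [0, 0, 0, 0, 0, 0, 1]])

```text
time_s: 13.47
eef_pos: [0.4556, -0.093, 0.1046]
ee_rot: [1.432, 2.795, -0.0]
contact_force: [-4.9, -2.1, 10.5]
grip_width: 0.014
finger_force: 25.0
```

```bash
python3 - <<'E'
from h import *
s=read_state();print(s["eef_pos"],s["contact_force"],s["ft_torque"],s["joint_pos"],s["grip_width"],s["finger_force"])
E
```

```text
[ 0.45561714 -0.09300942  0.10461408] [-4.94704511 -2.11184199 10.48700748] [-0.32754969  0.76608541  0.08293905] [-2.55851898e-01 -3.05923827e-01  2.01974496e+00 -5.97912389e-04
  1.42641623e+00 -8.79762336e-01] 0.013969531427838041 24.998947083950043
```

Request:
drive_tool(steps=[[-0.0006, -0.0003, 0.001, 0, 0, 0, 1], [0, 0, 0, 0, 0, -0.1, 1], [0, 0, 0, 0, 0, -0.1, 1], [0, 0, 0, 0, 0, -0.1, 1], [0, 0, 0, 0, 0, -0.1, 1], [0, 0, 0, 0, 0, -0.1, 1], [0, 0, 0, 0, 0, -0.1, 1], [0, 0, 0, 0, 0, -0.1, 1]])

```text
time_s: 14.13
eef_pos: [0.4546, -0.0933, 0.1047]
ee_rot: [2.309, 2.129, -0.001]
contact_force: [-4.2, -2.9, 3.6]
grip_width: 0.014
finger_force: 25.0
```

Request:
drive_tool(steps=[[0, 0, 0, 0, 0, -0.1, 1], [0, 0, 0, 0, 0, -0.1, 1], [0, 0, 0, 0, 0, -0.1, 1], [0, 0, 0, 0, 0, -0.1, 1], [0, 0, 0, 0, 0, -0.1, 1], [0, 0, 0, 0, 0, -0.1, 1], [0, 0, 0, 0, 0, -0.1, 1], [0, 0, 0, 0, 0, -0.1, 1]])

```text
time_s: 14.8
eef_pos: [0.4536, -0.0928, 0.1046]
ee_rot: [-2.955, -1.062, 0.004]
contact_force: [-13.2, 2.0, 9.4]
grip_width: 0.0141
finger_force: 25.2
```

Request:
drive_tool(steps=[[-0.0012, 0.0003, 0.0005, 0, 0, -0.096, 1], [0, 0, 0, 0, 0, -0.097, 1], [0, 0, 0, 0, 0, -0.097, 1], [0, 0, 0, 0, 0, -0.097, 1], [0, 0, 0, 0, 0, -0.096, 1], [0, 0, 0, 0, 0, 0, 1], [0, 0, 0, 0, 0, 0, 1], [0, 0, 0, 0, 0, 0, 1]])

```text
time_s: 15.47
eef_pos: [0.4531, -0.0921, 0.1047]
ee_rot: [-3.123, -0.332, 0.001]
contact_force: [-2.1, 4.6, 0.6]
grip_width: 0.0138
finger_force: 25.0
```

Request:
drive_tool(steps=[[0, 0, 0, 0, 0, 0, 0.3], [0, 0, 0, 0, 0, 0, 0.2], [0, 0, 0, 0, 0, 0, 0.2], [0, 0, 0.02, 0, 0, 0, 0.2], [0, 0, 0.04, 0, 0, 0, 0.2], [0, 0, 0.04, 0, 0, 0, 0.2], [0, 0, 0.03, 0, 0, 0, 0.2], [0, 0, 0, 0, 0, 0, 0.2]])

```text
time_s: 16.13
eef_pos: [0.4549, -0.0931, 0.2416]
ee_rot: [3.121, 0.332, 0.012]
contact_force: [0.8, -0.4, 1.6]
grip_width: 0.0371
finger_force: 0.0
```

```bash
python3 - <<'E'
from h import *
import pickle
s=read_state();print(s["eef_pos"],s["ee_rot"],s["joint_pos"])
w=get_image("wrist");pickle.dump(w,open("w6.pkl","wb"))
for p in([.4545,-.0925,.133],[.4675,-.152,.138]): print(proj(w,p))
cv2.imwrite("pics/w6.png",w["frame"])
E
```

```text
[ 0.45492283 -0.09308693  0.24160875] [3.12104169 0.33168178 0.01195713] [-2.56740280e-01 -3.64822398e-01  1.84205364e+00 -5.87357407e-05
  1.65618996e+00  1.10230001e+00]
[273.62176722 204.86202845]
[346.48765978 205.99440765]
```

View pics/w6.png

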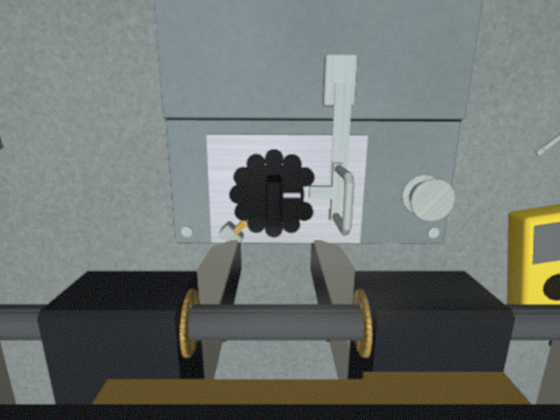

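Request:
drive_tool(steps=[[0.006, -0.0295, 0, 0, 0, 0, 0.2], [0.006, -0.0295, 0, 0, 0, 0, 0.2], [0.0005, 0, -0.036, 0, 0, 0, 0.2], [0, 0, -0.036, 0, 0, 0, 0.2], [0, 0, -0.03, 0, 0, 0, 0.2], [0, 0, -0.015, 0, 0, 0, 0.2], [0, 0, -0.004, 0, 0, 0, 0.2], [0, 0, 0, 0, 0, 0, 0.2]])

```text
time_s: 16.85
eef_pos: [0.4652, -0.1514, 0.1123]
ee_rot: [-3.123, -0.332, 0.004]
contact_force: [0.5, 1.3, 0.6]
grip_width: 0.0372
finger_force: 0.0
```

Request:
drive_tool(steps=[[0, 0, 0, 0, 0, 0, 1], [0, 0, 0, 0, 0, 0, 1], [0, 0, 0, 0, 0, 0, 1], [0, 0, 0, 0, 0, 0, 1], [0, 0, 0, 0, 0, 0, 1], [0, 0, 0, 0, 0, 0, 1]], grip_force=30)

```text
time_s: 17.35
eef_pos: [0.4662, -0.1518, 0.1144]
ee_rot: [3.123, 0.332, 0.001]
contact_force: [0.2, -1.4, 2.5]
grip_width: 0.0069
finger_force: 30.0
```

Request:
drive_tool(steps=[[0, 0, 0, 0, 0, 0, 0.5], [0, 0, 0.0045, 0, 0, 0, 0.5], [0, 0, 0, 0, 0, 0, 0.5], [0, 0, 0, 0, 0, 0, 1], [0, 0, 0, 0, 0, 0, 1], [0, 0, 0, 0, 0, 0, 1], [0, 0, 0, 0, 0, 0, 1], [0, 0, 0, 0, 0, 0, 1]])

```text
time_s: 18.02
eef_pos: [0.4659, -0.1516, 0.1183]
ee_rot: [-3.124, -0.332, 0.0]
contact_force: [0.9, -0.2, 0.1]
grip_width: 0.0073
finger_force: 30.0
```

Gripped with low side force; pull slowly straight up.

Request:
drive_tool(steps=[[0, 0, 0.003, 0, 0, 0, 1], [0, 0, 0.004, 0, 0, 0, 1], [0, 0, 0.004, 0, 0, 0, 1], [0, 0, 0.004, 0, 0, 0, 1], [0, 0, 0.004, 0, 0, 0, 1], [0, 0, 0.004, 0, 0, 0, 1], [0, 0, 0, 0, 0, 0, 1]])

```text
time_s: 18.6
eef_pos: [0.4663, -0.1518, 0.1424]
ee_rot: [3.123, 0.332, 0.002]
contact_force: [-0.2, 0.2, -1.7]
grip_width: 0.0068
finger_force: 30.0
```

Request:
drive_tool(steps=[[0, 0, 0.01, 0, 0, 0, 1], [0, 0, 0.015, 0, 0, 0, 1], [0, 0, 0.02, 0, 0, 0, 1], [0, 0, 0.025, 0, 0, 0, 1], [0, 0, 0.02, 0, 0, 0, 1], [0, 0, 0.01, 0, 0, 0, 1], [0, 0, 0, 0, 0, 0, 1], [0, 0, 0, 0, 0, 0, 1]])

```text
time_s: 19.27
eef_pos: [0.4659, -0.1517, 0.241]
ee_rot: [-3.124, -0.332, 0.0]
contact_force: [-0.3, -0.4, -1.9]
grip_width: 0.0071
finger_force: 30.0
```

Request:
drive_tool(steps=[[0, 0, 0, 0, 0, 0, 1], [0, 0, 0, 0, 0, 0, 1], [0, 0, 0, 0, 0, 0, 1], [0, 0, 0, 0, 0, 0, 1]])

```text
time_s: 19.6
eef_pos: [0.4658, -0.1516, 0.2406]
ee_rot: [-3.124, -0.332, 0.001]
contact_force: [0.3, -0.2, -2.1]
grip_width: 0.007
finger_force: 30.0
```

```bash
python3 - <<'E'
from h import *
s=read_state();print(s["eef_pos"],s["grip_width"],s["contact_force"])
im=get_image("top")
roi=np.zeros((420,560),bool); roi[180:310,130:240]=1
print("col",rects(im,(im["frame"].min(2)>132)&roi,.12,.003,.0075))
sd=get_image("side");w=get_image("wrist")
cv2.imwrite("pics/end.png",np.hstack([cv2.resize(sd["frame"][90:300,130:410],(400,300)),cv2.resize(w["frame"],(400,300))]))
E
```

```text
[ 0.46581247 -0.15157801  0.24063708] 0.006989310625567509 [ 0.25483976 -0.21485918 -2.12981107]
col [(0.4547, 0.2727, 0.4548, 0.2726, 0.0876, 0.0537, np.float64(0.337), (np.float64(149.0), np.float64(273.0)))]
```

View pics/end.png

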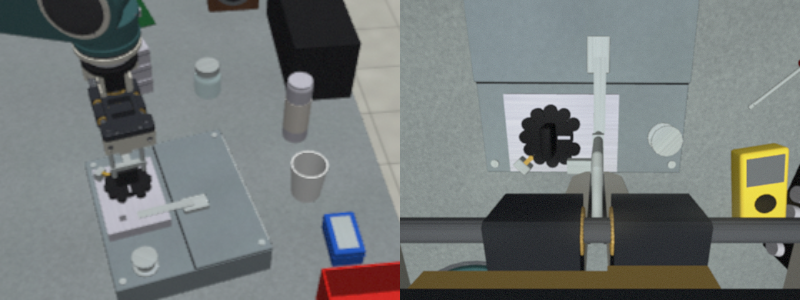

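The picture shows the shackle hanging upright in the fingers (side view around 125,165), clear of the case. The column is still standing, and the gap in the dial's rim faces the tab.

```bash
python3 -c "
from rig import robot
print(robot.finish_job())"
```

```text
the job is handed in; nothing more can be done
None
```

I handed the job in at about 20 s of the 72 s allowed. The three tins are stacked, the dial is at its gap, and the shackle is held upright with its leg ends about 185 mm above the bench; the judge returned no verdict.

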